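# Re-index the clamping lever to clamp a model house

## Task

Clamp the little plaster house under the bench clamp by swinging the clamp's lever clockwise as seen from above. One swing is not enough: at the end of its travel lift the lever up off its serrations, swing it back, let it drop fully home and turn it again, until the foot holds the house firmly, which is when turning takes a push of about 10 N at the knob; never push beyond about 12 N while the foot is on the house, or the plaster cracks. Leave the lever seated in its serrations and let go of it, and leave the house where it is and everything else on the bench alone.

Things in the scene. Friction and masses are not known exactly. Their poses are not given: they have to be found in the camera images.
- clamp: Grey iron C-shaped bench clamp, screwed to the bench. Origin on the bench surface, straight below its upright screw axis; z up. Its 36 x 44 mm column stands 80 to 116 mm from the axis on the +x side and carries an arm and a round nose (82 mm across, 135 to 165 mm above the bench) over the house. The lever points along the clamp's -x side, give or take its swing.
- crown (a point): Centre of the steel crown on the nose, on the screw axis, 181 mm above the bench; 48 mm across, 12 teeth 0.52 rad apart. Turned clockwise from above it lowers the foot 5 mm per rad; the screw stays where it is left. The lever engages it with about 0.05 rad play either way. A lever set down on top of a tooth stays 5 mm up until turned a little, then its spring drops it in.
- knob (a point): Centre of the lever's knob: a black upright cylinder, 22 mm in diameter, from 208 to 268 mm above the bench, this point at 242 mm (lever down), 80 mm from the screw axis. It spins freely on its own pin. The lever's 14 mm thick arm runs from its foot to the axis, top 217 mm high at the knob. Tightening is clockwise from above: from the clamp's -y side over its -x side to its +y side.
- stop_right (a point): Top of the 8 mm steel stop pin, 222 mm above the bench and 34 mm from the screw axis, that stops the lever at 0.85 rad from the clamp's -x direction on the -y side (the start of a swing), lifted or not.
- stop_left (a point): Top of the like stop pin that ends the clockwise swing at 0.85 rad on the +y side, lifted or not.
- lever_lift (a joint): Height in m of the lever above its seated place: 0 = fully home in the serrations, most 0.012. The teeth are 5 mm deep: above 0.005 the lever swings free. Spring and weight pull it down with 4 N seated, 7 N at the top. Push at the knob to turn it engaged: 4 to 6.5 N while the foot is free; about 8 N means the foot bears with 45 N, 10 N: 80 N, 12 N: 115 N (1 N per 5 mm of knob travel).
- house: Plaster model house, cream, 100 x 80 mm and 60 mm tall with a 7 mm parapet round its flat roof, about 0.55 kg, loose on a brown packing board under the clamp's 36 mm rubber-cushioned foot. Origin at the centre of its underside. The foot starts 5 to 11 mm above the roof, differently each time, and is not measured.
- glue_bottle: White bottle, 52 mm in diameter, 150 mm tall, origin at its underside. Leave alone.
- paint_jar: Glass jar, 64 mm in diameter, 75 mm tall, origin at its underside. Leave alone.
- clay_cup: Terracotta cup, 72 mm in diameter, 65 mm tall, origin at its underside. Leave alone.
- brush: Paint brush 180 mm long lying on the bench. Leave alone.
- hammer: Hammer 260 mm long lying on the bench. Leave alone.
- stone: Cork stone 50 x 35 x 22 mm near the clamp. Leave alone.
- beam: Dark wooden strip 120 x 18 x 18 mm near the clamp. Leave alone.
Mind the look-alikes: they are no part of the job. What is shaped like the house but purple is not meant.

How it is judged:
On the way, in this order (a step that is already met when the one before it is completed fails the run):
1. the lever is lifted clear of its serrations (value of joint lever_lift above 0.0055 m), for 0.1 s.
2. the lever is down in its serrations again and the foot presses on the house with more than 30 N (value of joint lever_lift below 0.002 m and contact force between clamp and house above 30 N), for 0.2 s.
At the end, for the whole second after the job is handed in: The clamp's foot presses on the house with 30 to 150 N, the lever is down in its serrations (within 2 mm), and the house stands upright and still within 6 mm of where it was (all of step 2 and contact force between clamp and house below 150 N and distance of house from where it was at the start of the episode below 0.006 m and angle between house's own z axis and vertical below 0.05 rad and linear speed of house below 0.01 m/s); the robot touches nothing.
It fails at once if the foot presses on the house with more than 150 N (the plaster cracks) (contact force between clamp and house above 150 N).
It fails at once if the house is pushed more than 10 mm (distance of house from where it was at the start of the episode above 0.01 m).
It fails at once if something else on the bench is moved more than 20 mm (distance of any of glue_bottle, paint_jar, clay_cup, brush, hammer, stone, beam from where it was at the start of the episode above 0.02 m).
It also fails if it takes over 59 s, if anything falls off the work surface, if the arm or the gripper's body presses on something with over 40 N, if the wrist force passes 120 N, or if a joint passes its speed limit or range.

## Robot

A 6-joint arm with a two-finger parallel gripper is mounted at the origin on the work surface. World frame = base frame: x ahead of the robot, y to its left, z up, the work surface at z = 0. Lengths are in m, angles in rad, forces in N, time in s.
With the tool pointing down it reaches from about 0.325 to 0.9 m from the base axis. Payload 6.1 kg.
Tool frame: the origin (TCP) lies at the very end of the fingers, on their centre line; the grasp point (between the pads) lies 19 mm behind it; z points along the fingers, y is the line along which they close (so a half turn about z gives the same grasp; the last joint's range is limited). The gripper opens to 87 mm and grips with 3 to 60 N. Pads are 19 mm wide; open, the fingers measure 117 mm over their backs; the gripper's body (75 mm by 190 mm) begins 51 mm behind the grasp point.
Start: joints at [-1.322, 0.22, 1.526, -0, 1.395, -0.126], TCP at [0.229, -0.582, 0.223] pointing down, gripper open.
Joint ranges: [-2.98, 2.98], [-0.91, 2.08], [0.09, 2.57], [-1.24, 4.39], [0.2, 2.65], [-2.68, 2.68]. Speed limits (rad/s): [2.57, 2.57, 3.01, 3.14, 3.14, 3.14].

## Interface

Orientations are given as a unit quaternion [x, y, z, w].
In Python, from bench import ctrl gives the robot as it stands.
- The arm moves only by the shell command python3 -m handwheel 'ROWS'. ROWS is text: rows parted by semicolons, each of 7 numbers parted by spaces: the shift along the tool's x, y, z as a fraction of full scale, then the turn, a rotation vector about the tool's x, y, z as a fraction of full scale, then the opening, from 0 (shut) to 1 (fully open). In form: tx ty tz rx ry rz jaw; .... A call has 1 to 8 rows; each row is the pose to reach, as a shift and turn from the pose commanded when the call began, along the tool's axes at that moment, turning the shorter way round; what a row does not reach only later rows make up. Full scale, the value 1, is 150 mm for a shift and 180 degrees for a turn. A row lasts 1/10 s, in which the tool goes at most 50 mm and 8.59 degrees, less where a joint would pass 70% of its speed; a pose out of reach is approached as far as the arm can. A call with a number of a shift or a turn outside -1 to 1 is refused whole. A call with a gripper value outside its range is refused whole. The fingers move at their own pace and stop on an object; the grip force is fixed at half the most. Time passes only in rows, so rows that repeat a pose let the fingers close. It gives the time, the measured TCP pose, the force, the opening and the grip force at its end, in the units of the state.
- ctrl.read_state(): the state, without advancing time (a new reading comes with each control period).
- ctrl.grab_frame(name): name is "scene" or "top" or "wrist"; returns (picture, depth): 384x512x3 uint8, red, green, blue; 384x512 float32, m along the optical axis (not along the pixel's ray), 0 where there is no reading.
- ctrl.get_calibration(name): a dict with "vfov" (degrees; the focal length in pixels is half the picture's height over the tangent of half this angle, whatever the lens; pixels are square), "cx", "cy" (the principal point, pixels), "R" (3x3) and "t" (3): a world point X has camera coordinates R X + t. Camera axes: x right, y down, z forward; pixel columns grow to the right and rows downward; lengths in m; the calibration is good to about 2 mm. The wrist camera is an equidistant fisheye: a pixel r from the principal point sees the ray r / f radians off the axis. A picture is of the moment at which its call begins: read the wrist's pose just before it. get_calibration takes no time and is no camera call; for the wrist camera it gives the pose at the moment of the call.
- ctrl.job_done(): hands the job in; it is judged then, once.
The state is a dict: "clock": time; "joints": joint angles; "joint_velocities": joint speeds; "effort": joint torques, N m; "tool_pos": TCP position; "eef_rot": TCP orientation; "wrist_force": force on the tool from outside, world axes, zero at the start; "wrist_torque": the same for the moment, N m; "width": opening from 0.0 (shut) to 1.0 (fully open); "gripper_force": force on a finger pad.
Only numpy, scipy, OpenCV 4.12 (cv2) and the standard library are available. Lean on these libraries where they do the work, as an engineer would, in place of code of your own. Each camera call takes 0.05 s, during which the arm holds its last target. There are 200 camera calls.

## Working session

There is one attempt and no reset: what is moved stays moved. The work goes in short steps, Python scripts to look and compute and a shell command to move; the robot and the scene stay as the last step left them, time stands still between calls to the robot, and variables do not carry over. Pictures are saved under pics/ and viewed, at most 10 in all, crops included, and the job is handed in when it is done.

```bash
mkdir -p pics; ls
cat > h.py <<'E'
import numpy as np, cv2
from bench import ctrl
def cal(n):
    c=ctrl.get_calibration(n); c['f']=192/np.tan(np.radians(c['vfov'])/2); c['R']=np.array(c['R']); c['t']=np.array(c['t']); return c
def world(c,u,v,d):
    return c['R'].T@(np.array([(u-c['cx'])/c['f']*d,(v-c['cy'])/c['f']*d,d])-c['t'])
def onplane(c,u,v,z):
    o=-c['R'].T@c['t']; r=c['R'].T@np.array([(u-c['cx'])/c['f'],(v-c['cy'])/c['f'],1]); return o+r*(z-o[2])/r[2]
def cloud(c,d):
    v,u=np.mgrid[:384,:512]; P=np.stack([(u-c['cx'])/c['f']*d,(v-c['cy'])/c['f']*d,d],-1); return (P-c['t'])@c['R']
E
python3 - <<'E'
from h import *
im=[]
for n in('scene','top'):
    p,d=ctrl.grab_frame(n); c=cal(n); np.savez(f'{n}.npz',p=p,d=d,R=c['R'],t=c['t'],f=c['f'],cx=c['cx'],cy=c['cy'])
    cv2.imwrite(f'pics/{n}.png',cv2.resize(p[...,::-1],(780,585)));print(n,c['f'],-c['R'].T@c['t'],(d>0).mean())
s=ctrl.read_state();print(s)
E
```

```text
pics
scene 396.7897382671403 [1.11534002 0.7187085  0.84947726] 0.99591064453125
top 484.3812076100632 [ 0.27111075 -0.04124437  1.52830167] 0.9960683186848959
{'clock': 0.1, 'joints': array([-1.32211445e+00,  2.21171710e-01,  1.52749947e+00, -3.49515805e-06,
        1.39466263e+00, -1.26090990e-01]), 'joint_velocities': array([-0.00072678,  0.00063094, -0.00285588, -0.00027704, -0.00043904,
        0.00023372]), 'effort': array([ 1.53565274e-03, -4.95943451e+01, -3.88519549e+01,  7.02890405e-02,
        5.15422400e-02, -3.58377008e-05]), 'tool_pos': array([ 0.22865245, -0.58108203,  0.22153002]), 'eef_rot': array([ 9.82494046e-01,  1.86291953e-01, -5.50462585e-05, -8.68840265e-04]), 'wrist_force': array([-0.4996316 ,  0.94510713, -0.1137477 ]), 'wrist_torque': array([ 0.03589385,  0.01517249, -0.02987818]), 'gripper_force': 0.0, 'width': 0.9981216917471784}
```

View pics/scene.png

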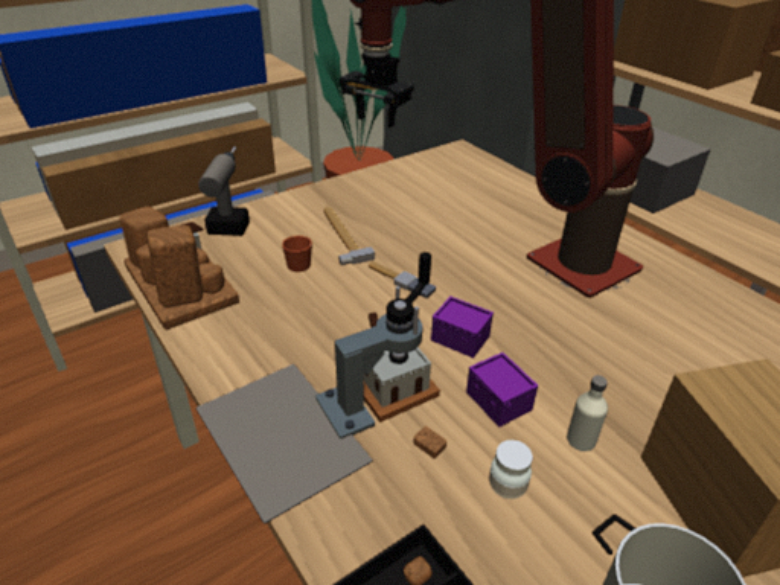

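View pics/top.png

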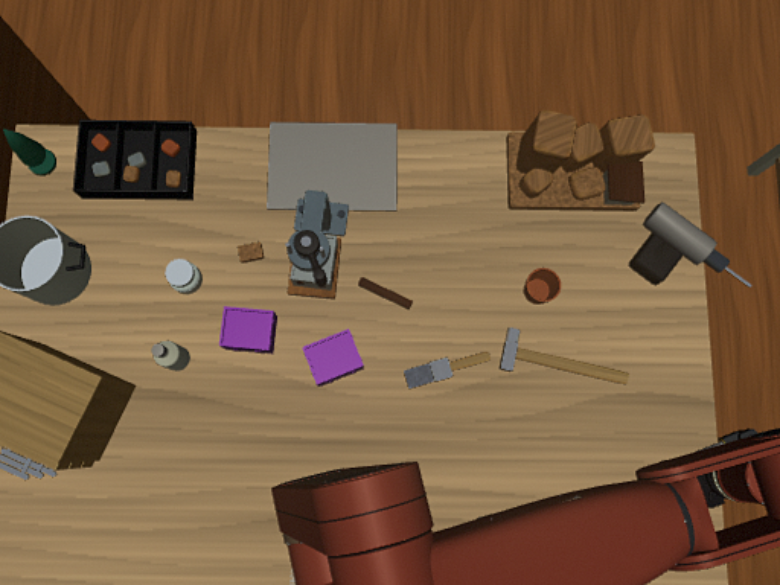

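The pictures show one clamp with the cream house under it: scene (400,350), top (310,250). The two purple look-alikes at top (248,330) and (333,357) are not meant. The lever's black knob is at top (320,275) and scene (425,268). The column points away from the robot. Next I measure the clamp and confirm in an enlarged crop.

Run:
```python
from h import *
for n,(x0,y0,w,h) in {'scene':(200,155,100,130),'top':(180,115,60,85)}.items():
    z=dict(np.load(n+'.npz')); P=cloud(z,z['d']); p=z['p'].astype(int)
    cv2.imwrite(f'pics/{n}c.png',cv2.resize(p[y0:y0+h,x0:x0+w,::-1].astype(np.uint8),None,fx=4.5,fy=4.5,interpolation=cv2.INTER_CUBIC))
    sub=np.zeros(p.shape[:2],bool); sub[y0:y0+h,x0:x0+w]=1
    def rep(nm,m):
        m=m&sub
        if m.sum()<3: print(n,nm,m.sum());return
        v,u=np.nonzero(m);q=P[m];print(n,nm,m.sum(),'px',u.mean().round(1),v.mean().round(1),'med',np.median(q,0).round(4),'min',q.min(0).round(3),'max',q.max(0).round(3))
    Z=P[...,2]
    rep('knob z>.222',(Z>.223)&(Z<.285)); rep('knobtop',(Z>.26)&(Z<.276))
    rep('nose165',(abs(Z-.165)<.004)); rep('crown',abs(Z-.2)<.015)
    rep('parapet',(abs(Z-.078)<.012))
    q=P[sub&(abs(Z-.165)<.006)][:,:2].astype(np.float32)
    if len(q)>10: print('rect',cv2.minAreaRect(q))
A=np.load('top.npz');B=np.load('scene.npz')
# column edge: arm-direction
im=[cv2.imread(f'pics/{n}c.png') for n in('scene','top')]
H=max(i.shape[0] for i in im); im=[cv2.copyMakeBorder(i,0,H-i.shape[0],0,0,0) for i in im]
cv2.imwrite('pics/crop.png',np.hstack(im)); print(np.hstack(im).shape)
```

```text
scene knob z>.222 150 px 277.3 174.7 med [0.5656 0.0595 0.2492] min [0.55  0.044 0.223] max [0.628 0.119 0.271]
scene knobtop 46 px 278.4 167.8 med [0.5621 0.057  0.2675] min [0.553 0.046 0.26 ] max [0.571 0.063 0.271]
scene nose165 590 px 245.5 220.7 med [0.6855 0.0841 0.1655] min [0.594 0.043 0.161] max [0.751 0.125 0.169]
scene crown 391 px 264.5 201.1 med [0.6314 0.0865 0.2068] min [0.559 0.051 0.185] max [0.658 0.121 0.215]
scene parapet 760 px 258.1 239.9 med [0.6504 0.0939 0.0785] min [ 0.413 -0.39   0.066] max [0.752 0.125 0.09 ]
rect ((0.6716901659965515, 0.07424303889274597), (0.0772951990365982, 0.156332328915596), 73.80196380615234)
top knob z>.222 84 px 208.4 179.5 med [0.5558 0.0535 0.2652] min [0.547 0.043 0.223] max [0.623 0.119 0.274]
top knobtop 54 px 208.9 179.8 med [0.5577 0.0538 0.2672] min [0.547 0.043 0.261] max [0.569 0.064 0.274]
top nose165 494 px 203.8 149.4 med [0.6792 0.0765 0.1646] min [0.592 0.045 0.161] max [0.748 0.123 0.169]
top crown 298 px 201.6 161.8 med [0.6246 0.0789 0.2062] min [0.55  0.044 0.186] max [0.656 0.119 0.215]
top parapet 278 px 207.9 172.8 med [0.6081 0.0541 0.0798] min [0.581 0.035 0.066] max [0.742 0.126 0.09 ]
rect ((0.6701761484146118, 0.08426889777183533), (0.07820349186658859, 0.15549562871456146), 89.93155670166016)
(585, 720, 3)
```

View pics/crop.png

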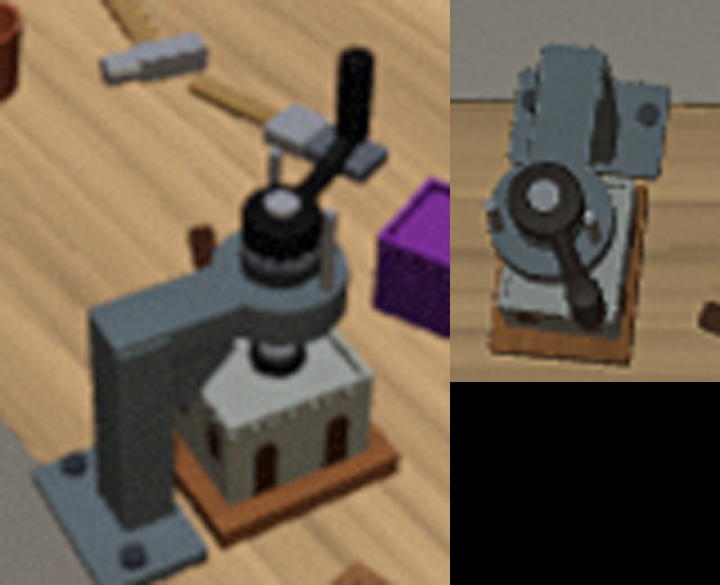

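The crop confirms it: the cream house sits under the foot. In the top crop the hub cap is at (543,197), the stop pins at (495,215) and (590,225), and the knob at (587,300). Computing axis, yaw and lever angle.

Run:
```python
from h import *
from scipy.optimize import least_squares
z=dict(np.load('top.npz')); P=cloud(z,z['d'])
f=lambda x,y:(180+(x-450)/4.5-.5+.11,115+y/4.5-.5+.11)
u,v=f(543,197); print('hub z',P[int(round(v)),int(round(u))]); hz=P[int(round(v)),int(round(u)),2]
ax=onplane(z,u,v,hz); a=onplane(z,*f(495,210),.222); b=onplane(z,*f(590,216),.222); k=onplane(z,*f(588,303),.268)
b1=onplane(z,*f(530,98),.01); b2=onplane(z,*f(648,113),.01)
print('axis',ax,'pins',a,b,'r',np.hypot(*(a-ax)[:2]),np.hypot(*(b-ax)[:2]),'knob',k); print('bolts',b1,b2,b2-b1)
# arm top edges (column/arm at z165, x>0.69)
S=np.zeros(P.shape[:2],bool);S[115:200,180:240]=1
for lo,hi in((.685,.70),(.70,.715),(.715,.73),(.73,.745)):
    q=P[S&(abs(P[...,2]-.165)<.005)&(P[...,0]>lo)&(P[...,0]<hi)]; print(lo,q[:,1].min().round(4),q[:,1].max().round(4),len(q))
# nose circle: robot-side edge points of z165 surface
q=P[S&(abs(P[...,2]-.165)<.005)&(P[...,0]<.66)][:,:2]
hull=cv2.convexHull(q.astype(np.float32))[:,0]; hull=hull[hull[:,0]<.65]
r=least_squares(lambda p:np.hypot(*(hull-p[:2]).T)-.041,[.634,.084],loss='soft_l1',f_scale=.002);print('nose',r.x,r.fun.round(4))
# knob circle
q=P[S&(P[...,2]>.262)][:,:2];q=q[q[:,0]<.58]; print('knob',cv2.minEnclosingCircle(q.astype(np.float32)), q.mean(0))
# scene check
zs=dict(np.load('scene.npz'));Q=cloud(zs,zs['d']);S=np.zeros(P.shape[:2],bool);S[155:285,200:300]=1
q=Q[S&(abs(Q[...,2]-.165)<.004)&(Q[...,0]<.66)][:,:2];hull=cv2.convexHull(q.astype(np.float32))[:,0]; hull=hull[hull[:,0]<.65]
r=least_squares(lambda p:np.hypot(*(hull-p[:2]).T)-.041,[.634,.084],loss='soft_l1',f_scale=.002);print('nose s',r.x)
c=cal('wrist');print('wrist',c['cx'],c['cy'],c['f'],c['R'],-c['R'].T@c['t'])
```

```text
hub z [0.63343663 0.0847436  0.21025563]
axis [0.63231805 0.08393746 0.21025563] pins [0.62049283 0.11224195 0.222     ] [0.61725844 0.05348904 0.222     ] r 0.030675394898987907 0.03396907755033904 knob [0.55193808 0.05016568 0.268     ]
bolts [0.76135765 0.11431546 0.01      ] [0.75092981 0.02853691 0.01      ] [-0.01042784 -0.08577855  0.        ]
0.685 0.0581 0.0964 60
0.7 0.0555 0.0942 58
0.715 0.053 0.0942 60
0.73 0.0532 0.0918 61
nose [0.63322818 0.08347273] [-0.0015 -0.0018 -0.0007 -0.0002 -0.0004 -0.0001 -0.     -0.0005 -0.0002
 -0.0003 -0.0002 -0.0003  0.0013 -0.0007 -0.0007 -0.0026 -0.0016 -0.0007]
knob ((0.41970062255859375, 0.007704209536314011), 0.15654459595680237) [0.4738383  0.02613428]
nose s [0.63562168 0.0835373 ]
wrist 261.0128088585083 194.7478696368429 297.3186396354542 [[ 0.36652654 -0.93040427 -0.0024856 ]
 [-0.88973598 -0.35128428  0.29149485]
 [-0.27208121 -0.10462907 -0.95656917]] [ 0.30438853 -0.55318265  0.38379199]
```

```bash
python3 -m handwheel '0 0 -0.7 0 0 0.119 1;0 0 -0.7 0 0 0.119 1;0 0 -0.7 0 0 0.119 1;0 0 -0.7 0 0 0.119 1'
```

```text
clock: 0.5
tool_pos: [0.229, -0.5825, 0.3301]
eef_rot: [1.0, 0.0, 0.001, 0.002]
wrist_force: [-0.8, 0.6, -0.4]
width: 0.996
gripper_force: 0.0
```

```bash
python3 -m handwheel '0.6 -1 0 0 0 0 1;0.6 -1 0 0 0 0 1;0.6 -1 0 0 0 0 1;0.6 -1 0 0 0 0 1'|sed -n 1,2p
python3 -m handwheel '0.6 -1 0 0 0 0 1;0.6 -1 0 0 0 0 1;0.6 -1 0 0 0 0 1;0.6 -1 0 0 0 0 1'|sed -n 1,2p
python3 -m handwheel '0.5 -1 0 0 0 0 1;0.5 -1 0 0 0 0 1;0.5 -1 0 0 0 0 1;0.5 -1 0 0 0 0 1'|sed -n 1,2p
python3 -m handwheel '0.3 -0.9 0 0 0 0 1;0.3 -0.9 0 0 0 0 1;0.3 -0.9 0 0 0 0 1;0.3 -0.9 0 0 0 0 1'
```

```text
clock: 0.9
tool_pos: [0.3197, -0.4276, 0.325]
clock: 1.3
tool_pos: [0.4091, -0.2775, 0.3252]
clock: 1.7
tool_pos: [0.4836, -0.1271, 0.325]
clock: 2.1
tool_pos: [0.5279, 0.0085, 0.3248]
eef_rot: [1.0, 0.005, -0.002, -0.001]
wrist_force: [-0.3, -0.5, -0.1]
width: 1.0
gripper_force: 0.0
```

Run:
```python
from h import *
s=ctrl.read_state();c=cal('wrist');p,d=ctrl.grab_frame('wrist')
cv2.imwrite('pics/w1.png',cv2.resize(p[...,::-1],(768,576)))
X=np.array([.557,.0535,.268]);q=c['R']@X+c['t'];th=np.arctan2(np.hypot(q[0],q[1]),q[2]);f=c['f'];
import math
ff=192/math.tan(math.radians(c['vfov'])/2);r=ff*th;print(s['tool_pos'],s['joints'].round(2),[1.5*(c['cx']+r*q[0]/np.hypot(q[0],q[1])),1.5*(c['cy']+r*q[1]/np.hypot(q[0],q[1]))])
```

```text
[0.52790484 0.00846157 0.32479284] [-0.13 -0.06  1.63  0.    1.57  1.43] [np.float64(301.99278424320033), np.float64(263.28591939028934)]
```

View pics/w1.png

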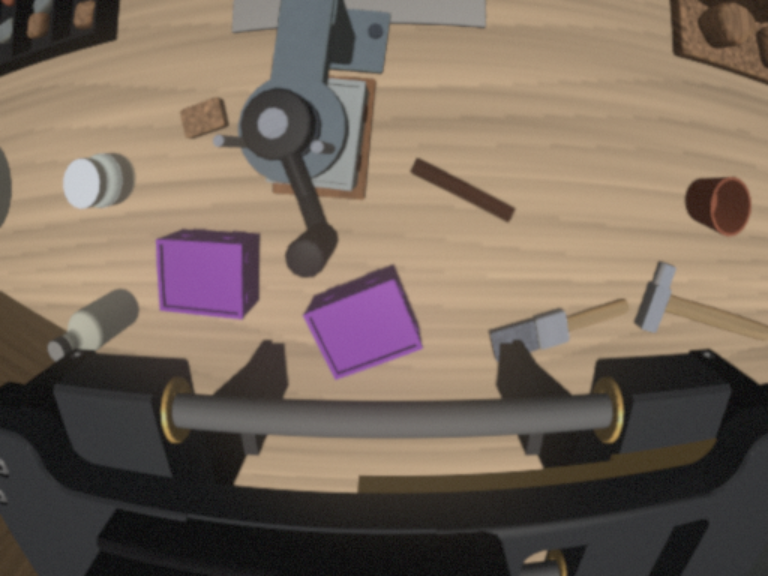

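Wrist view: the knob top is at (304,258), against a predicted (302,263), so the estimate holds within about 2 mm. The stone, beam and jar are all low and clear. Going over the knob and down.

```bash
python3 -m handwheel '0.2 -0.297 0 0 0 0 1;0.2 -0.297 0 0 0 0 1;0.2 -0.297 0 0 0 0 1'
```

```text
clock: 2.45
tool_pos: [0.5576, 0.0479, 0.3256]
eef_rot: [1.0, 0.001, -0.002, 0.0]
wrist_force: [-0.0, 0.3, 0.5]
width: 0.995
gripper_force: 0.0
```

```bash
python3 -m handwheel '0 0 0.2 0 0 0 1;0 0 0.4 0 0 0 1;0 0 0.62 0 0 0 1;0 0 0.62 0 0 0 1'
```

```text
clock: 2.85
tool_pos: [0.5541, 0.0466, 0.2287]
eef_rot: [1.0, -0.0, -0.005, 0.0]
wrist_force: [-0.3, 0.7, -1.1]
width: 0.999
gripper_force: 0.0
```

```bash
python3 -m handwheel '0.01 -0.035 0 0 0 0 1;0.01 -0.035 0 0 0 0 1'|sed -n 2,3p;for i in 1 2 3; do python3 -m handwheel '0 0 0 0 0 0 1' | sed -n 2,4p; done
python3 - <<'E'
from h import *
s=ctrl.read_state();c=cal('wrist');p,d=ctrl.grab_frame('wrist');cv2.imwrite('pics/w2.png',p[...,::-1]);print(s['joints'])
E
```

```text
tool_pos: [0.5608, 0.0532, 0.2369]
eef_rot: [1.0, 0.0, 0.002, -0.0]
tool_pos: [0.5609, 0.0533, 0.237]
eef_rot: [1.0, 0.001, 0.002, 0.0]
wrist_force: [-1.0, -0.1, -0.7]
tool_pos: [0.5605, 0.0534, 0.2363]
eef_rot: [1.0, 0.001, 0.001, 0.0]
wrist_force: [-0.1, 0.5, 0.5]
tool_pos: [0.5601, 0.0535, 0.2355]
eef_rot: [1.0, 0.001, 0.001, 0.0]
wrist_force: [-0.0, -0.1, -0.4]
[-4.49134653e-02  6.20991176e-02  1.67759375e+00 -4.92486263e-05
  1.40038419e+00  1.52475361e+00]
```

View pics/w2.png

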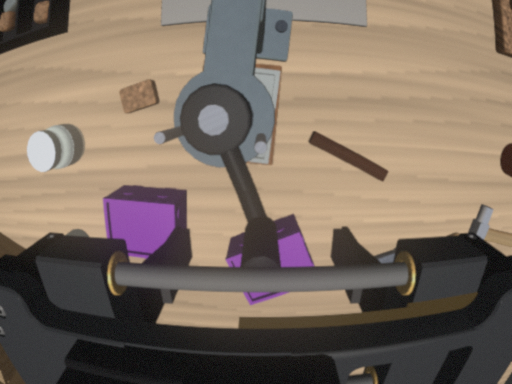

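The knob (263,250) sits midway between the fingers (183 and 335). Closing.

```bash
python3 -m handwheel '-0.01 0 0.025 0 0 0 1;-0.01 0 0.025 0 0 0 0;-0.01 0 0.025 0 0 0 0;-0.01 0 0.025 0 0 0 0;-0.01 0 0.025 0 0 0 0;-0.01 0 0.025 0 0 0 0;-0.01 0 0.025 0 0 0 0'; python3 -m handwheel '0 0 0 0 0 0 0;0 0 0 0 0 0 0;0 0 0 0 0 0 0'
```

```text
clock: 4.1
tool_pos: [0.5582, 0.0535, 0.2308]
eef_rot: [1.0, 0.0, 0.0, 0.0]
wrist_force: [-0.0, -0.4, -0.2]
width: 0.536
gripper_force: 0.0
clock: 4.4
tool_pos: [0.5582, 0.0535, 0.2308]
eef_rot: [1.0, 0.0, 0.0, -0.0]
wrist_force: [0.2, 0.2, -0.9]
width: 0.264
gripper_force: 0.0
```

```bash
python3 -m handwheel '0 0 0 0 0 0 0;0 0 0 0 0 0 0;0 0 0 0 0 0 0;0 0 0 0 0 0 0'
python3 - <<'E'
import numpy as np
A=np.array([.634,.0837]);r=.080;y=-.11
k=np.array([.559,.0528]);
ex=np.array([-np.cos(y),-np.sin(y)]);ey=np.array([-np.sin(y),np.cos(y)])
d=k-A;print(np.hypot(*d),'angle',np.arctan2(d@ey,d@ex))
a0=np.arctan2(d@ey,d@ex)
R=np.hypot(*d)
for n in range(1,15):
    a=a0+.1*n; p=A+R*(np.cos(a)*ex+np.sin(a)*ey)-k; print(n,round(a,2),(p[0]/.15).round(3),(-p[1]/.15).round(3))
E
```

```text
clock: 4.8
tool_pos: [0.5582, 0.0535, 0.2308]
eef_rot: [1.0, 0.0, 0.0, -0.0]
wrist_force: [0.3, -0.1, 0.4]
width: 0.244
gripper_force: 30.0
0.08111602800926579 angle -0.5008082104622235
1 -0.4 -0.018 -0.051
2 -0.3 -0.031 -0.103
3 -0.2 -0.039 -0.157
4 -0.1 -0.041 -0.211
5 -0.0 -0.038 -0.265
6 0.1 -0.029 -0.318
7 0.2 -0.015 -0.371
8 0.3 0.004 -0.421
9 0.4 0.028 -0.47
10 0.5 0.057 -0.515
11 0.6 0.09 -0.558
12 0.7 0.127 -0.597
13 0.8 0.168 -0.633
14 0.9 0.212 -0.664
```

```bash
python3 -m handwheel '-0.01 -0.025 0 0 0 0 0;-0.018 -0.051 0 0 0 0 0;-0.025 -0.077 0 0 0 0 0;-0.031 -0.103 0 0 0 0 0;-0.036 -0.13 0 0 0 0 0;-0.039 -0.157 0 0 0 0 0;-0.04 -0.184 0 0 0 0 0;-0.041 -0.211 0 0 0 0 0'; python3 -m handwheel '0 0 0 0 0 0 0;0 0 0 0 0 0 0'
```

```text
clock: 5.6
tool_pos: [0.5523, 0.084, 0.2308]
eef_rot: [1.0, 0.0, 0.0, 0.001]
wrist_force: [2.4, -6.6, -0.8]
width: 0.246
gripper_force: 30.0
clock: 5.8
tool_pos: [0.5523, 0.0844, 0.2308]
eef_rot: [1.0, 0.0, 0.0, 0.001]
wrist_force: [1.2, -4.5, -1.6]
width: 0.243
gripper_force: 30.0
```

```bash
python3 -m handwheel '0.001 -0.027 0 0 0 0 0;0.003 -0.054 0 0 0 0 0;0.007 -0.081 0 0 0 0 0;0.012 -0.107 0 0 0 0 0;0.019 -0.134 0 0 0 0 0;0.026 -0.16 0 0 0 0 0;0.035 -0.185 0 0 0 0 0;0.045 -0.21 0 0 0 0 0'; python3 -m handwheel '0.012 -0.024 0 0 0 0 0;0.024 -0.048 0 0 0 0 0;0.038 -0.071 0 0 0 0 0;0.052 -0.094 0 0 0 0 0;0.068 -0.115 0 0 0 0 0;0.068 -0.115 0 0 0 0 0'
```

```text
clock: 6.6
tool_pos: [0.5587, 0.1153, 0.2308]
eef_rot: [1.0, 0.0, -0.0, 0.002]
wrist_force: [-0.2, -7.0, -0.1]
width: 0.245
gripper_force: 30.0
clock: 7.2
tool_pos: [0.5689, 0.1328, 0.2308]
eef_rot: [1.0, 0.0, -0.0, 0.001]
wrist_force: [0.1, -6.6, 0.6]
width: 0.243
gripper_force: 30.0
```

```bash
python3 -m handwheel '0.018 -0.022 0 0 0 0 0;0.036 -0.042 0 0 0 0 0;0.055 -0.061 0 0 0 0 0;0.055 -0.061 0 0 0 0 0'; python3 -m handwheel '0.01 -0.01 0 0 0 0 0;0.02 -0.019 0 0 0 0 0;0.03 -0.028 0 0 0 0 0;0.041 -0.036 0 0 0 0 0;0.041 -0.036 0 0 0 0 0'
```

```text
clock: 7.6
tool_pos: [0.5771, 0.1418, 0.2308]
eef_rot: [1.0, 0.0, -0.0, 0.001]
wrist_force: [-0.6, -7.2, 0.2]
width: 0.242
gripper_force: 30.0
clock: 8.1
tool_pos: [0.583, 0.1469, 0.2307]
eef_rot: [1.0, 0.0, -0.001, 0.002]
wrist_force: [-0.8, -6.8, 1.4]
width: 0.242
gripper_force: 30.0
```

```bash
python3 -m handwheel '0 0 -0.015 0 0 0 0;0 0 -0.03 0 0 0 0;0 0 -0.045 0 0 0 0;0 0 -0.06 0 0 0 0;0 0 -0.06 0 0 0 0;0 0 -0.06 0 0 0 0'
cat > arc.py <<'E'
import numpy as np,sys
A=np.array([.634,.0837]);R=.0811;y=-.11
ex=np.array([-np.cos(y),-np.sin(y)]);ey=np.array([-np.sin(y),np.cos(y)])
P=lambda a:A+R*(np.cos(a)*ex+np.sin(a)*ey)
L=[float(x) for x in sys.argv[1:]]
for a in L[1:]: d=(P(a)-P(L[0]))/.15; print(a,d[0].round(3),-d[1].round(3))
E
python3 arc.py .8 .7 .6 .5 .4 .3 .2 .1 0; python3 arc.py 0 -.1 -.2 -.3 -.4 -.5 -.6 -.7 -.78; python3 arc.py -.78 -.79 -.8 -.81 -.82 -.83
```

```text
clock: 8.7
tool_pos: [0.5832, 0.1473, 0.2383]
eef_rot: [1.0, 0.0, -0.001, 0.001]
wrist_force: [3.9, -5.2, -6.9]
width: 0.241
gripper_force: 30.0
0.7 -0.041 0.035
0.6 -0.078 0.074
0.5 -0.111 0.117
0.4 -0.14 0.163
0.3 -0.164 0.211
0.2 -0.183 0.262
0.1 -0.197 0.314
0.0 -0.206 0.368
-0.1 -0.003 0.054
-0.2 -0.001 0.108
-0.3 0.006 0.161
-0.4 0.019 0.214
-0.5 0.037 0.265
-0.6 0.06 0.314
-0.7 0.088 0.36
-0.78 0.114 0.395
-0.79 0.003 0.004
-0.8 0.007 0.008
-0.81 0.01 0.013
-0.82 0.014 0.017
-0.83 0.017 0.021
```

```bash
python3 -m handwheel '-0.041 0.035 0 0 0 0 0;-0.078 0.074 0 0 0 0 0;-0.111 0.117 0 0 0 0 0;-0.14 0.163 0 0 0 0 0;-0.164 0.211 0 0 0 0 0;-0.183 0.262 0 0 0 0 0;-0.197 0.314 0 0 0 0 0;-0.206 0.368 0 0 0 0 0';  python3 -m handwheel '-0.003 0.054 0 0 0 0 0;-0.001 0.108 0 0 0 0 0;0.006 0.161 0 0 0 0 0;0.019 0.214 0 0 0 0 0;0.037 0.265 0 0 0 0 0;0.06 0.314 0 0 0 0 0;0.088 0.36 0 0 0 0 0;0.088 0.36 0 0 0 0 0'
```

```text
clock: 9.5
tool_pos: [0.5525, 0.0932, 0.2387]
eef_rot: [1.0, 0.001, 0.0, 0.0]
wrist_force: [5.3, -0.3, -6.7]
width: 0.246
gripper_force: 30.0
clock: 10.3
tool_pos: [0.5661, 0.0385, 0.2396]
eef_rot: [1.0, 0.0, -0.0, -0.0]
wrist_force: [1.3, 1.0, -6.6]
width: 0.244
gripper_force: 30.0
```

```bash
python3 -m handwheel '0.013 0.017 0 0 0 0 0;0.026 0.035 0 0 0 0 0;0.036 0.048 0 0 0 0 0;0.036 0.048 0 0 0 0 0;0.036 0.048 0 0 0 0 0'; python3 -m handwheel '0 0 0.015 0 0 0 0;0 0 0.03 0 0 0 0;0 0 0.045 0 0 0 0;0 0 0.06 0 0 0 0;0 0 0.06 0 0 0 0;0 0 0.06 0 0 0 0'
```

```text
clock: 10.8
tool_pos: [0.571, 0.0321, 0.2397]
eef_rot: [1.0, 0.001, -0.0, -0.0]
wrist_force: [2.2, 1.6, -6.5]
width: 0.242
gripper_force: 30.0
clock: 11.4
tool_pos: [0.5712, 0.032, 0.2309]
eef_rot: [1.0, 0.0, 0.0, 0.0]
wrist_force: [2.1, 1.4, -3.6]
width: 0.242
gripper_force: 30.0
```

```bash
python3 -m handwheel '0 0 0.007 0 0 0 0;0 0 0.014 0 0 0 0;0 0 0.014 0 0 0 0;0 0 0.014 0 0 0 0'; python3 arc.py -.81 -.75 -.7 -.65 -.6 -.55 -.5 -.45 -.4; python3 arc.py -.4 -.35 -.3 -.25 -.2 -.15 -.1 -.05 0 ; python3 arc.py 0 .05 .1 .15 .2 .25 .3 .35 .4; python3 arc.py .4 .45 .5 .55 .6 .65 .7 .75 .8
```

```text
clock: 11.8
tool_pos: [0.5718, 0.0315, 0.2306]
eef_rot: [1.0, 0.0, 0.001, 0.001]
wrist_force: [-0.3, -1.2, 5.0]
width: 0.245
gripper_force: 30.0
-0.75 -0.02 -0.025
-0.7 -0.036 -0.048
-0.65 -0.05 -0.07
-0.6 -0.064 -0.094
-0.55 -0.076 -0.118
-0.5 -0.087 -0.143
-0.45 -0.096 -0.168
-0.4 -0.105 -0.194
-0.35 -0.007 -0.026
-0.3 -0.013 -0.052
-0.25 -0.017 -0.079
-0.2 -0.02 -0.106
-0.15 -0.022 -0.133
-0.1 -0.023 -0.16
-0.05 -0.022 -0.187
0.0 -0.019 -0.214
0.05 0.004 -0.027
0.1 0.009 -0.053
0.15 0.015 -0.08
0.2 0.023 -0.106
0.25 0.031 -0.131
0.3 0.042 -0.156
0.35 0.053 -0.181
0.4 0.066 -0.205
0.45 0.014 -0.023
0.5 0.029 -0.046
0.55 0.045 -0.068
0.6 0.062 -0.088
0.65 0.08 -0.109
0.7 0.099 -0.128
0.75 0.119 -0.146
0.8 0.14 -0.163
```

```bash
python3 -m handwheel '-0.02 -0.025 0 0 0 0 0;-0.036 -0.048 0 0 0 0 0;-0.05 -0.07 0 0 0 0 0;-0.064 -0.094 0 0 0 0 0;-0.064 -0.094 0 0 0 0 0'
```

```text
clock: 12.3
tool_pos: [0.5624, 0.0449, 0.2307]
eef_rot: [1.0, 0.0, 0.002, 0.001]
wrist_force: [-0.1, -5.8, 6.2]
width: 0.245
gripper_force: 30.0
```

```bash
python3 -m handwheel '-0.012 -0.024 -0.007 0 0 0 0;-0.023 -0.049 -0.007 0 0 0 0;-0.032 -0.074 -0.007 0 0 0 0;-0.041 -0.1 -0.007 0 0 0 0;-0.041 -0.1 -0.007 0 0 0 0'
```

```text
clock: 12.8
tool_pos: [0.5558, 0.0602, 0.2307]
eef_rot: [1.0, 0.0, 0.001, 0.001]
wrist_force: [0.6, -5.0, 2.7]
width: 0.246
gripper_force: 30.0
```

```bash
python3 -m handwheel '-0.007 -0.026 0 0 0 0 0;-0.013 -0.052 0 0 0 0 0;-0.013 -0.052 0 0 0 0 0'
```

```text
clock: 13.1
tool_pos: [0.5538, 0.0681, 0.2307]
eef_rot: [1.0, 0.0, 0.001, 0.001]
wrist_force: [0.9, -5.3, 3.3]
width: 0.243
gripper_force: 30.0
```

Still free, so on from -0.3 in steps of 0.2 rad.

```bash
python3 -m handwheel '-0.004 -0.027 0 0 0 0 0;-0.007 -0.054 0 0 0 0 0;-0.009 -0.081 0 0 0 0 0;-0.01 -0.108 0 0 0 0 0;-0.01 -0.108 0 0 0 0 0'
```

```text
clock: 13.6
tool_pos: [0.5523, 0.0844, 0.2307]
eef_rot: [1.0, 0.0, 0.001, 0.001]
wrist_force: [0.4, -4.8, 3.4]
width: 0.239
gripper_force: 30.0
```

```bash
python3 -m handwheel '0.001 -0.027 0 0 0 0 0;0.004 -0.054 0 0 0 0 0;0.004 -0.054 0 0 0 0 0'
```

```text
clock: 13.9
tool_pos: [0.5528, 0.0926, 0.2307]
eef_rot: [1.0, 0.0, 0.001, 0.001]
wrist_force: [-0.7, -5.8, 5.7]
width: 0.247
gripper_force: 30.0
```

```bash
python3 -m handwheel '0.004 -0.027 0 0 0 0 0;0.009 -0.053 0 0 0 0 0;0.009 -0.053 0 0 0 0 0'
```

```text
clock: 14.2
tool_pos: [0.5541, 0.1006, 0.2307]
eef_rot: [1.0, 0.001, 0.0, 0.001]
wrist_force: [-0.4, -4.6, 5.7]
width: 0.243
gripper_force: 30.0
```

```bash
python3 -m handwheel '0.006 -0.027 0 0 0 0 0;0.014 -0.053 0 0 0 0 0;0.014 -0.053 0 0 0 0 0'
```

```text
clock: 14.5
tool_pos: [0.5561, 0.1083, 0.2306]
eef_rot: [1.0, 0.0, 0.0, 0.001]
wrist_force: [0.3, -5.6, 5.3]
width: 0.246
gripper_force: 30.0
```

```bash
python3 -m handwheel '0.008 -0.025 0 0 0 0 0;0.019 -0.05 0 0 0 0 0;0.019 -0.05 0 0 0 0 0'
```

```text
clock: 14.8
tool_pos: [0.5588, 0.1155, 0.2306]
eef_rot: [1.0, 0.0, 0.0, 0.001]
wrist_force: [-1.7, -6.8, 4.9]
width: 0.245
gripper_force: 30.0
```

```bash
python3 -m handwheel '0.011 -0.025 0 0 0 0 0;0.024 -0.049 0 0 0 0 0;0.024 -0.049 0 0 0 0 0'
```

```text
clock: 15.1
tool_pos: [0.5622, 0.1225, 0.2306]
eef_rot: [1.0, 0.0, -0.0, 0.001]
wrist_force: [-3.3, -8.3, 6.8]
width: 0.247
gripper_force: 30.0
```

Contact: about 8.9 N tangential, rising as expected. A bit more to reach 10 N.

```bash
python3 -m handwheel '0.007 -0.012 0 0 0 0 0;0.007 -0.012 0 0 0 0 0' ; python3 -m handwheel '0 0 0 0 0 0 0'|grep force; python3 -m handwheel '0 0 0 0 0 0 0'|grep force
```

```text
clock: 15.3
tool_pos: [0.5631, 0.1239, 0.2306]
eef_rot: [1.0, 0.0, -0.0, 0.002]
wrist_force: [-4.1, -8.5, 6.5]
width: 0.244
gripper_force: 30.0
wrist_force: [-3.2, -8.4, 7.7]
gripper_force: 30.0
wrist_force: [-3.2, -8.1, 7.3]
gripper_force: 30.0
```

```bash
python3 -m handwheel '0.005 -0.009 0 0 0 0 0;0.01 -0.018 0 0 0 0 0;0.01 -0.018 0 0 0 0 0' ; python3 -m handwheel '0 0 0 0 0 0 0'|grep force; python3 -m handwheel '0 0 0 0 0 0 0'|grep force
```

```text
clock: 15.8
tool_pos: [0.5645, 0.1264, 0.2306]
eef_rot: [1.0, 0.0, -0.0, 0.002]
wrist_force: [-3.7, -9.6, 7.9]
width: 0.245
gripper_force: 30.0
wrist_force: [-2.9, -8.9, 6.6]
gripper_force: 30.0
wrist_force: [-3.6, -9.5, 6.4]
gripper_force: 30.0
```

About 9.7 N at the knob. Relaxing the push, then opening.

```bash
python3 -m handwheel '-0.005 0.008 -0.006 0 0 0 0;-0.005 0.008 -0.006 0 0 0 0'|grep -E "pos|force"; python3 -m handwheel '0 0 0 0 0 0 0.7;0 0 0 0 0 0 0.7;0 0 0 0 0 0 0.7;0 0 0 0 0 0 0.7;0 0 0 0 0 0 0.7;0 0 0 0 0 0 0.7;0 0 0 0 0 0 0.7;0 0 0 0 0 0 0.7'
```

```text
tool_pos: [0.5639, 0.1255, 0.2307]
wrist_force: [-0.6, -8.0, 3.3]
gripper_force: 30.0
clock: 17.0
tool_pos: [0.5641, 0.1274, 0.2306]
eef_rot: [1.0, 0.001, -0.0, -0.0]
wrist_force: [-0.1, -0.9, 0.4]
width: 0.695
gripper_force: 0.0
```

```bash
python3 -m handwheel '0 0 -0.1 0 0 0 0.7;0 0 -0.25 0 0 0 0.7;0 0 -0.45 0 0 0 0.7;0 0 -0.7 0 0 0 0.7;0 0 -0.7 0 0 0 0.7'; python3 -m handwheel '-0.5 0 0 0 0 0 0.7;-0.5 0 0 0 0 0 0.7;-0.5 0 0 0 0 0 0.7;-0.5 0 0 0 0 0 0.7;-0.5 0 0 0 0 0 0.7'|grep pos
python3 - <<'E'
from h import *
z0=dict(np.load('scene.npz'));p,d=ctrl.grab_frame('scene');P=cloud(z0,d);P0=cloud(z0,z0['d'])
S=np.zeros(d.shape,bool);S[155:285,200:300]=1
for n,Q in(('before',P0),('now',P)):
    q=Q[S&(Q[...,2]>.225)&(Q[...,2]<.3)&(Q[...,0]<.6)]; print(n,'knob',np.median(q,0),np.percentile(q[:,2],97))
a=cv2.resize(z0['p'][150:290,195:305,::-1],None,fx=3.5,fy=3.5);b=cv2.resize(p[150:290,195:305,::-1],None,fx=3.5,fy=3.5)
cv2.imwrite('pics/fin.png',np.hstack([a,b]))
E
```

```text
clock: 17.5
tool_pos: [0.5667, 0.1276, 0.3438]
eef_rot: [1.0, 0.0, 0.006, -0.001]
wrist_force: [0.5, -0.1, 1.0]
width: 0.701
gripper_force: 0.0
tool_pos: [0.4899, 0.1272, 0.3362]
before knob [0.56513007 0.05934637 0.25171474] 0.2699782016910309
now knob [0.56915126 0.12637369 0.25145845] 0.26927963258622994
```

View pics/fin.png

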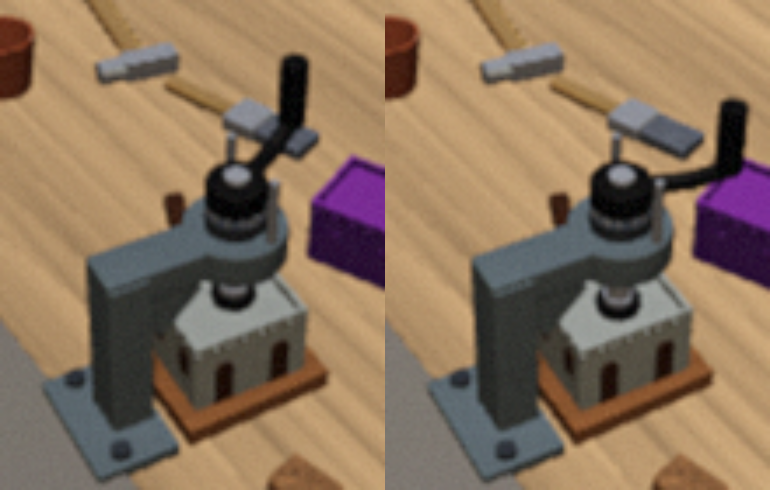

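The before (left) and after (right) views show the foot down on the roof (right panel, 618,300) and the house where it was. The lever is home, with the knob top at the same height as before (0.269 against 0.270), and the gripper is clear.

```bash
python3 -c "
from bench import ctrl
print(ctrl.job_done())"
```

```text
the job is handed in; nothing more can be done
None
```

The house is clamped and the job is handed in: the last push at the knob was about 9.7 N (roughly 75 N at the foot), the lever is seated and let go, and the house and bench items near the clamp look unmoved; no verdict was returned.

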